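Mark a reconditioned sleeve in the spring stamp

TASK

Mark the steel sleeve in the bench spring stamp. Pull the stamp's knob back until the striker catches and stays drawn, push the sleeve fully home on the slanted arbor, then press the release button so that the stamp fires onto the sleeve. Leave the sleeve seated on the arbor with the stamp resting against it.

Things in the scene. Friction and masses are not known exactly. Their poses are not given: they have to be found in the camera images.
- stamp_head: tilted head of the bench spring stamp, a grey cast fixture bolted down; place and yaw vary, tilt does not. Origin: centre of the arbor's shoulder (disc, 54 mm across), 75 mm above the bench. z: along the arbor, outward, leaning 30 degrees from vertical (toward the robot at yaw 0). x: the way the knob is pulled, away from the arbor, rising 30 degrees above level. y: level
- arbor_tip (a point): tip of the arbor, a plain steel spigot on the shoulder, 78 mm from it along the head's z: 28 mm in diameter up to 60 mm from the shoulder, then tapering to 12 mm at the tip. Axes as the head's. Beside it, in the head's frame, stands the grey striker housing: x 46 to 110 mm, y -22 to 22 mm, z up to 48 mm; the striker slides along x at y 0, z 30 mm
- striker (a joint): how far the striker is drawn back (head's +x), m. 0: at rest, its 16 mm thick die nearly on the arbor, so no sleeve can pass. Drawn past 0.024 it clicks over a sear and, let go, stays at 0.0235, the die 38 mm from the arbor's axis; stop at 0.032; about 0.0045 when it rests on the sleeve. The spring pulls 7.5 N at 0, 11 N when drawn; drawing takes up to 14 N
- knob_neck (a point): point on the striker's axis, moving with it, in the middle of the neck: a steel rod 14 mm in diameter along the head's x. At rest the neck is free from 15 mm before this point (housing's guide bush) to 17 mm beyond it, where the black round knob begins (36 mm in diameter, 20 mm thick). Fingers fit either side in y, along the head's -z or from above, and can hook the knob. Axes as the head's
- button_top (a point): centre of the flat top of the round release button (22 mm in diameter) on top of the housing, at x 80, y 0, z 62 mm in the head's frame; axes as the head's. It is pressed along the head's -z, standing 10 mm above its guide ring (30 mm in diameter). The sear lets go after about 4 mm of its 7 mm; this takes about 5 N. A spring returns it
- button (a joint): how far the release button is pressed, m, 0 to 0.007
- sleeve: steel sleeve to be marked, loose, standing on end on the bench to the left of the stamp: a plain tube, outer diameter 42 mm, bore 31 mm, open at both ends, 100 mm long, a shallow groove round it near the top, about 0.45 kg. Origin: centre of its lower end; z along its axis, up. Either end may go on the arbor first
- sleeve_mid (a point): middle of the sleeve on its axis, 50 mm from either end; with the sleeve home this point is 50 mm from the shoulder along the head's z

How it is judged:
By the outcome, as a careful person would: the job done as asked, in the order asked, and still so for the second after the job is handed in, with the robot touching nothing.
It also fails if it takes over 61 s, if anything falls off the work surface, if the arm or the gripper's body presses on something with over 40 N, if the wrist force passes 120 N, or if a joint passes its speed limit or range.

ROBOT

A 6-joint arm with a two-finger parallel gripper is mounted at the origin on a cart in front of the work surface, level with it; the furniture and walls round the work are solid. World frame = base frame: x ahead of the robot, y to its left, z up, the work surface at z = 0. Lengths are in mm, angles in rad, forces in N, time in s.
With the tool pointing down it reaches from about 300 to 1000 mm from the base axis. Payload 5.1 kg.
Tool frame: the origin (TCP) lies midway between the tips of the shut fingers; the grasp point (between the pads) lies 19 mm behind it; z points along the fingers, y is the line along which they close (so a half turn about z gives the same grasp; the last joint's range is limited). The gripper opens to 95 mm and grips with 3 to 60 N. Pads are 20 mm wide; open, the fingers measure 119 mm over their backs; the gripper's body (75 mm by 180 mm) begins 59 mm behind the grasp point.
Start: joints at [1.162, 0.124, 1.65, -0, 1.367, -0.083], TCP at [208.064, 615.787, 214.656] pointing down, gripper open.
Joint ranges: [-2.61, 2.61], [-1.02, 2.33], [0.03, 2.71], [-1.35, 4.49], [0.32, 2.68], [-2.91, 2.91]. Speed limits (rad/s): [2.57, 2.57, 3.14, 3.14, 3.14, 3.14].

INTERFACE

Orientations are given as a rotation vector (axis times angle).
In Python, from station import arm gives the robot as it stands. The module is installed in compiled form; this text tells all that it offers.
- The arm moves only by the tool jog_arm, never from a script. Its argument "commands" is a list of rows, each an object with "turn": the turn, a rotation vector about the tool's x, y, z in rad, a list of three; "offset": the shift along the tool's x, y, z in cm, a list of three; "gripper": the opening in per cent of the stroke, from 0 (shut) to 100 (fully open). In form: [{"turn": [ax, ay, az], "offset": [x, y, z], "gripper": gripper}, ...]. A call has 1 to 10 rows; each row is the pose to reach, as a shift and turn from the pose commanded when the call began, along the tool's axes at that moment; what a row does not reach only later rows make up. A row lasts 1/8 s, in which the tool goes at most 62.5 mm and 10.7 degrees, less where a joint would pass 70% of its speed; a pose out of reach is approached as far as the arm can. A call with a gripper value outside its range is refused whole. The fingers move at their own pace and stop on an object; the grip force is fixed at half the most. Time passes only in rows, so rows that repeat a pose let the fingers close. It gives the time, the measured TCP pose, the force, the opening and the grip force at its end, in the units of the state.
- arm.get_obs(): the state, without advancing time (a new reading comes with each control period).
- arm.capture(name): name is "side" or "top" or "wrist"; returns a dict with "frame" (384x512x3 uint8, red, green, blue), "fx", "fy", "cx", "cy" (pixels), "k1" (the pictures are not rectified: a ray, as slopes to the right and down, at radius r is drawn at 1 + k1 r^2 times it, then the intrinsics apply), "R" (3x3) and "t" (3): a world point X has camera coordinates R X + t; the wrist camera has in their place "mount" (4x4, takes a point from camera to tool coordinates, whose origin is the TCP and whose axes are the flange's). Camera axes: x right, y down, z forward; pixel columns grow to the right and rows downward; lengths in mm; the calibration is good to about 2 mm. A picture is of the moment at which its call begins: read the wrist's pose just before it. There is no depth.
- arm.close_job(): hands the job in; it is judged then, once.
The state is a dict: "time": time; "joint_pos": joint angles; "qvel": joint speeds; "joint_efforts": joint torques, N m; "tcp_pos": TCP position; "tcp_rot": TCP orientation; "contact_force": force on the tool from outside, world axes, zero at the start; "ft_torque": the same for the moment, N m; "finger_gap": finger opening in mm; "grasp_force": force on a finger pad.
Only numpy, scipy, OpenCV 4.12 (cv2) and the standard library are available. Lean on these libraries where they do the work, as an engineer would, in place of code of your own. Each camera call takes 0.05 s, during which the arm holds its last target. There are 200 camera calls.

## Working session

There is one attempt and no reset: what is moved stays moved. The work goes in short steps, Python scripts to look and compute and a tool call to move; the robot and the scene stay as the last step left them, time stands still between calls to the robot, and variables do not carry over. Pictures are saved under pics/ and viewed, at most 10 in all, crops included, and the job is handed in when it is done.

Besides the shell and the picture viewer there is one more tool, called after "Call:" by a JSON object that holds its "fn" and its "kwargs", one argument or row to a line. jog_arm: Moves the arm, as the interface text tells. Its arguments: {"type":"object","properties":{"commands":{"type":"array","items":{"type":"object","properties":{"turn":{"type":"array","items":{"type":"number"}},"offset":{"type":"array","items":{"type":"number"}},"gripper":{"type":"number"}}}}},"required":["commands"]}

```bash
mkdir -p pics
cat > h.py <<'E'
import numpy as np, cv2, pickle
from scipy.spatial.transform import Rotation as Rn
from scipy.optimize import least_squares
from station import arm
E
python3 - <<'E'
from h import *
o=arm.get_obs(); print(o)
d={}
for n in ("side","top","wrist"):
    c=arm.capture(n); d[n]=c; cv2.imwrite(f"pics/{n}0.png",cv2.resize(c["frame"][:,:,::-1],(800,600),interpolation=cv2.INTER_CUBIC))
    print(n,{k:v for k,v in c.items() if k!="frame"})
pickle.dump((o,d),open("s0.pkl","wb"))
E
```

```text
{'time': 0.0, 'joint_pos': array([ 1.16240059e+00,  1.24527654e-01,  1.65165798e+00, -4.40954224e-06,
        1.36747712e+00, -8.25957354e-02]), 'qvel': array([ 0.00102141,  0.00118073,  0.00139165,  0.00070278, -0.00044168,
        0.00093121]), 'joint_efforts': array([ 1.95541223e-03, -4.17614365e+01, -3.59931350e+01,  7.75736687e-02,
        4.92888526e-02, -1.79091435e-04]), 'tcp_pos': array([207.81770353, 615.21595245, 213.38191458]), 'tcp_rot': array([-0.50942248, -3.0995078 ,  0.00315536]), 'contact_force': array([-0.74825477,  0.25391722,  0.02980209]), 'ft_torque': array([-0.05019058, -0.04586817,  0.01067227]), 'grasp_force': 0.0, 'finger_gap': 95.10979741027424}
side {'fx': 419.34475607591446, 'fy': 419.34475607591446, 'cx': 253.40693840517426, 'cy': 191.63680911453025, 'k1': 0.028286441527274, 'R': array([[ 0.42181086, -0.90665897, -0.00671641],
       [-0.80228055, -0.3697787 , -0.46862525],
       [ 0.4223997 ,  0.20305967, -0.88337153]]), 't': array([-170.64220342,  542.50814107,  834.95892871])}
top {'fx': 351.9917407493316, 'fy': 351.9917407493316, 'cx': 249.58465049366896, 'cy': 192.79665693310798, 'k1': -0.06300592276685843, 'R': array([[-0.07031063, -0.99750099, -0.00694156],
       [-0.97377983,  0.07014457, -0.21640838],
       [ 0.21635449, -0.00845626, -0.97627825]]), 't': array([133.86640793, 559.57149772, 841.93817098])}
wrist {'fx': 299.8671937767279, 'fy': 299.8671937767279, 'cx': 250.1384983325605, 'cy': 189.25445738058633, 'k1': 0.015424248494031251, 'mount': array([[-5.25652919e-05, -9.54942530e-01, -2.96790771e-01,
         8.46714017e+01],
       [ 9.99999521e-01, -3.40196815e-04,  9.17491938e-04,
        -6.13961049e-01],
       [-9.77119347e-04, -2.96790581e-01,  9.54942090e-01,
        -1.69783375e+02],
       [ 0.00000000e+00,  0.00000000e+00,  0.00000000e+00,
         1.00000000e+00]])}
```

View pics/side0.png

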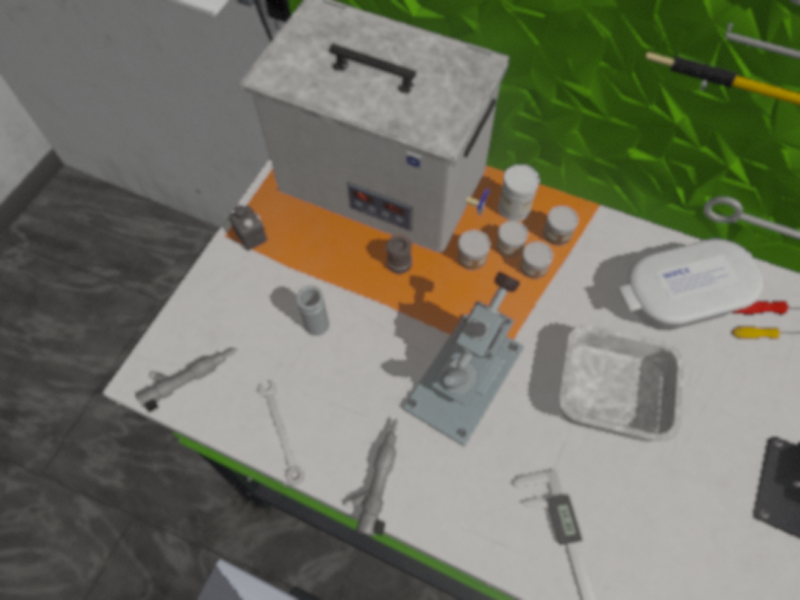

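View pics/top0.png

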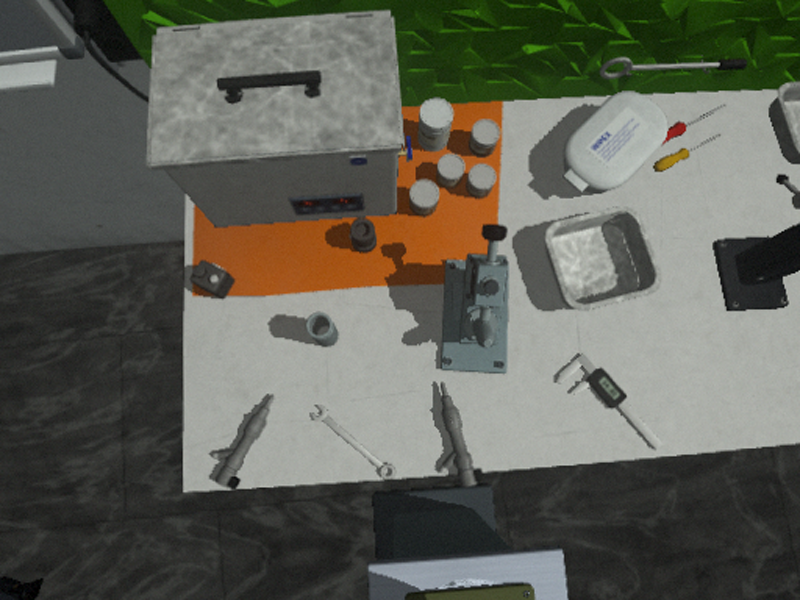

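The side view shows the sleeve at (313,310) and the stamp with its arbor at about (465,355) and knob at (507,282). In the top view the sleeve is at (321,329), the button at (490,287), the arbor at about (484,325) and the knob at (494,232). I'll crop closer.

Run:
```python
from h import *
o,d=pickle.load(open("s0.pkl","rb"))
s=d["side"]["frame"][165:290,180:340]; t=d["top"]["frame"][135:245,165:335]
a=cv2.resize(s,(768,600),interpolation=cv2.INTER_CUBIC)
cv2.imwrite("pics/sc.png",a[:,:,::-1])
cv2.imwrite("pics/tc.png",cv2.resize(t,(800,518),interpolation=cv2.INTER_CUBIC)[:,:,::-1])
```

```text
(no output)
```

View pics/sc.png

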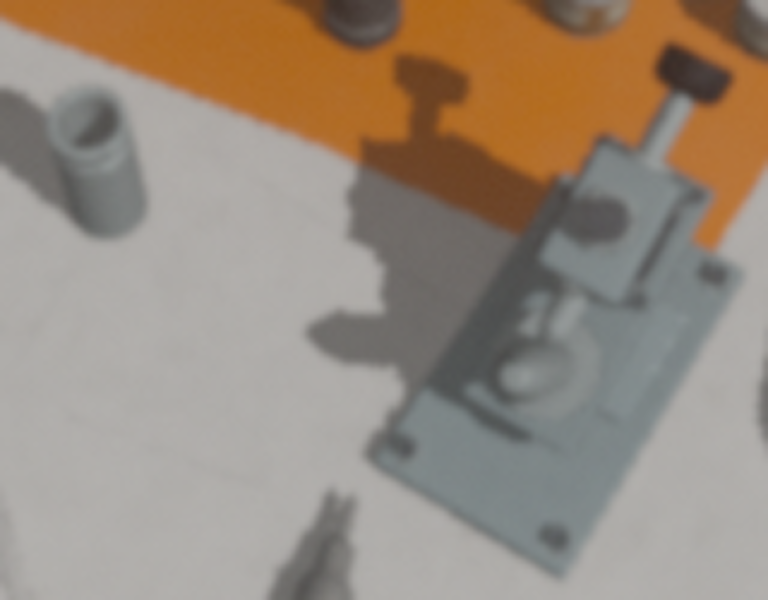

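View pics/tc.png

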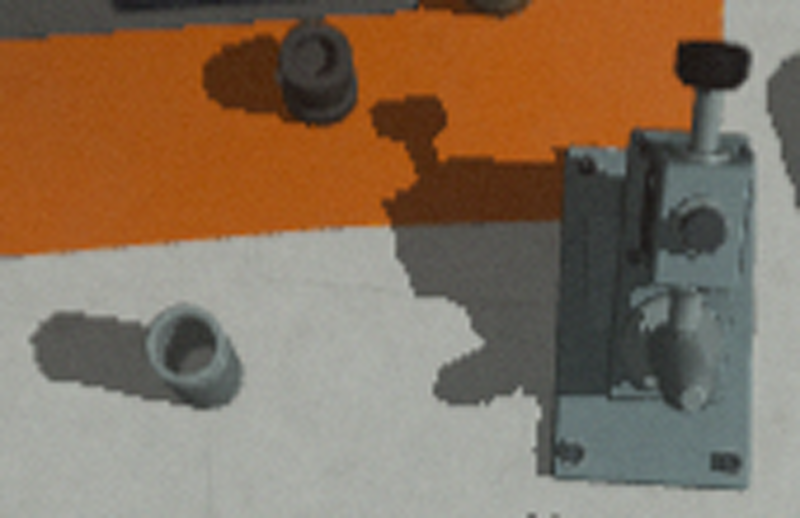

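```bash
cat >> h.py <<'E'
def proj(c,X):
    p=np.atleast_2d(X)@c["R"].T+c["t"]; s=p[:,:2]/p[:,2:]; s=s*(1+c["k1"]*(s**2).sum(1,keepdims=True))
    return s*[c["fx"],c["fy"]]+[c["cx"],c["cy"]]
def wristcam(o,c):
    Rt=Rn.from_rotvec(o["tcp_rot"]).as_matrix(); M=c["mount"]; Rc=Rt@M[:3,:3]; pc=Rt@M[:3,3]+o["tcp_pos"]
    return dict(c,R=Rc.T,t=-Rc.T@pc)
def headR(yaw):
    return Rn.from_euler("z",yaw).as_matrix()@np.array([[.8660254,0,-.5],[0,1,0],[.5,0,.8660254]])
E
python3 - <<'E'
from h import *
o,d=pickle.load(open("s0.pkl","rb"))
S=lambda u,v:np.array([180+u/4.8,165+v/4.8]); T=lambda u,v:np.array([165+u/4.706,135+v/4.706])
obs={"side":[S(517,380),S(598,216),S(694,74)],"top":[T(694,397),T(704,229),T(713,65)]}
def pts(p):
    R=headR(p[2]); return np.array([p[0],p[1],75])+np.array([[0,0,78],[80,0,62],[p[3],0,30]])@R.T
f=lambda p:np.concatenate([(proj(d[n],pts(p))-obs[n]).ravel() for n in obs])
r=least_squares(f,[500,0,0,150]); print("head",r.x,r.fun.round(1))
so={"side":[S(88,117),S(110,218)],"top":[T(188,341),T(210,384)]}
g=lambda p:np.concatenate([(proj(d[n],[[p[0],p[1],100],[p[0],p[1],0]])-so[n]).ravel() for n in so])
r2=least_squares(g,[500,200]); print("sleeve",r2.x,r2.fun.round(1))
E
```

```text
head [ 5.15364771e+02 -5.12958450e+01 -1.25002325e-01  1.55644260e+02] [-1.  -1.1  0.8  0.2 -1.  -0.3  0.6  0.1  0.9  0.5  0.2 -0.2]
sleeve [527.07347732 204.0808197 ] [-0.6  1.1 -0.4 -1.9  0.5  1.3  0.6 -1.5]
```

```bash
cat >> h.py <<'E'
import json,os
H=dict(p=[515.4,-51.3,75],yaw=-0.125)
def setH(p,yaw): json.dump(dict(p=list(p),yaw=yaw),open("H.json","w"))
if os.path.exists("H.json"): H=json.load(open("H.json"))
HR=headR(H["yaw"]); HP=np.array(H["p"])
TH=HR@np.diag([-1,1,-1.])            # tool pointing along head -z, tool x = -head x
def hp(x,y,z): return HP+HR@[x,y,z]  # head point -> world
def toH(w): return HR.T@(np.asarray(w)-HP)
def cmd():
    if os.path.exists("cmd.json"): c=json.load(open("cmd.json")); return np.array(c[0]),np.array(c[1])
    o=arm.get_obs(); return np.array([208.064,615.787,214.656]),Rn.from_rotvec(o["tcp_rot"]).as_matrix()
def go(ps,Rs=None):
    """print rows for consecutive targets within one call; store the last as commanded"""
    p0,R0=cmd(); q=p0; Q=R0
    for i,p in enumerate(ps):
        R=R0 if Rs is None else (Rs[i] if isinstance(Rs,list) else Rs)
        off=np.round(R0.T@(np.asarray(p)-p0)/10,2); tv=np.round(Rn.from_matrix(R0.T@R).as_rotvec(),3)
        Rn_=R0@Rn.from_rotvec(tv).as_matrix(); pn=p0+R0@off*10
        n=max(np.linalg.norm(pn-q)/62.5,Rn.from_matrix(Q.T@Rn_).magnitude()/np.radians(10.7))
        print("turn",tv.tolist(),"offset",off.tolist(),"rows>=%.1f"%n); q,Q=pn,Rn_
    json.dump([q.tolist(),Q.tolist()],open("cmd.json","w"))
def st():
    o=arm.get_obs(); p,R=cmd(); Rm=Rn.from_rotvec(o["tcp_rot"]).as_matrix()
    print("t%.2f"%o["time"],"tcp",o["tcp_pos"].round(1),"head",toH(o["tcp_pos"]).round(1),"err",(o["tcp_pos"]-p).round(1),"rot err",Rn.from_matrix(R.T@Rm).as_rotvec().round(3),"F",o["contact_force"].round(1),"Fh",(HR.T@o["contact_force"]).round(1),"gap %.1f grip %.1f"%(o["finger_gap"],o["grasp_force"])); return o
E
python3 - <<'E'
from h import *
go([hp(129,0,115)],TH)
E
```

```text
turn [-0.054, -0.522, -0.196] offset [-55.78, -52.29, -2.37] rows>=12.2
```

```bash
rm -f cmd.json
python3 - <<'E'
from h import *
p0,R0=cmd(); p=hp(129,0,115)
m=R0@Rn.from_rotvec(Rn.from_matrix(R0.T@TH).as_rotvec()/2).as_matrix()
go([p0+(p-p0)*.5+[0,0,20]],m); go([p],TH)
E
```

```text
turn [-0.027, -0.261, -0.098] offset [-27.89, -26.15, -3.18] rows>=6.1
turn [-0.027, -0.261, -0.098] offset [-24.17, -28.81, 6.9] rows>=6.1
```

Call:
{"fn": "jog_arm", "kwargs": {
  "commands": [
    {"turn": [-0.027,-0.261,-0.098],"offset": [-27.89,-26.15,-3.18],"gripper": 100},
    {"turn": [-0.027,-0.261,-0.098],"offset": [-27.89,-26.15,-3.18],"gripper": 100},
    {"turn": [-0.027,-0.261,-0.098],"offset": [-27.89,-26.15,-3.18],"gripper": 100},
    {"turn": [-0.027,-0.261,-0.098],"offset": [-27.89,-26.15,-3.18],"gripper": 100},
    {"turn": [-0.027,-0.261,-0.098],"offset": [-27.89,-26.15,-3.18],"gripper": 100},
    {"turn": [-0.027,-0.261,-0.098],"offset": [-27.89,-26.15,-3.18],"gripper": 100},
    {"turn": [-0.027,-0.261,-0.098],"offset": [-27.89,-26.15,-3.18],"gripper": 100},
    {"turn": [-0.027,-0.261,-0.098],"offset": [-27.89,-26.15,-3.18],"gripper": 100},
    {"turn": [-0.027,-0.261,-0.098],"offset": [-27.89,-26.15,-3.18],"gripper": 100},
    {"turn": [-0.027,-0.261,-0.098],"offset": [-27.89,-26.15,-3.18],"gripper": 100}
  ]
}}

```text
time: 1.4
tcp_pos: [387.9, 279.9, 246.1]
tcp_rot: [0.323, 2.862, -0.023]
contact_force: [0.2, -0.3, 0.8]
finger_gap: 94.9
grasp_force: 0.0
```

Call:
{"fn": "jog_arm", "kwargs": {
  "commands": [
    {"turn": [-0.027,-0.261,-0.098],"offset": [-24.17,-28.81,6.9],"gripper": 100},
    {"turn": [-0.027,-0.261,-0.098],"offset": [-24.17,-28.81,6.9],"gripper": 100},
    {"turn": [-0.027,-0.261,-0.098],"offset": [-24.17,-28.81,6.9],"gripper": 100},
    {"turn": [-0.027,-0.261,-0.098],"offset": [-24.17,-28.81,6.9],"gripper": 100},
    {"turn": [-0.027,-0.261,-0.098],"offset": [-24.17,-28.81,6.9],"gripper": 100},
    {"turn": [-0.027,-0.261,-0.098],"offset": [-24.17,-28.81,6.9],"gripper": 100},
    {"turn": [-0.027,-0.261,-0.098],"offset": [-24.17,-28.81,6.9],"gripper": 100},
    {"turn": [-0.027,-0.261,-0.098],"offset": [-24.17,-28.81,6.9],"gripper": 100},
    {"turn": [-0.027,-0.261,-0.098],"offset": [-24.17,-28.81,6.9],"gripper": 100},
    {"turn": [-0.027,-0.261,-0.098],"offset": [-24.17,-28.81,6.9],"gripper": 100}
  ]
}}

```text
time: 2.65
tcp_pos: [569.0, -56.4, 238.5]
tcp_rot: [0.16, 2.613, -0.041]
contact_force: [0.3, -0.1, -0.7]
finger_gap: 95.3
grasp_force: 0.0
```

Run:
```python
from h import *
o=st(); c=arm.capture("wrist"); pickle.dump((o,c),open("w1.pkl","wb"))
im=cv2.resize(c["frame"],(800,600),interpolation=cv2.INTER_CUBIC)
w=wristcam(o,c)
for X in ([80,0,62],[128.6,0,30],[155.6,0,30],[145.6,18,30],[145.6,-18,30]):
    print(X,(proj(w,hp(*X))[0]*1.5625).round(1))
cv2.imwrite("pics/w1.png",im[:,:,::-1])
```

```text
t2.65 tcp [569.  -56.4 238.5] head [128.3   1.6 114.7] err [-0.3  1.7 -0.6] rot err [-0.003 -0.001 -0.001] F [ 0.3 -0.1 -0.7] Fh [-0.1 -0.1 -0.7] gap 95.3 grip 0.0
[80, 0, 62] [388.1 230.1]
[128.6, 0, 30] [388.2 305.4]
[155.6, 0, 30] [388.2 348.8]
[145.6, 18, 30] [419.1 333. ]
[145.6, -18, 30] [357.4 333. ]
```

View pics/w1.png

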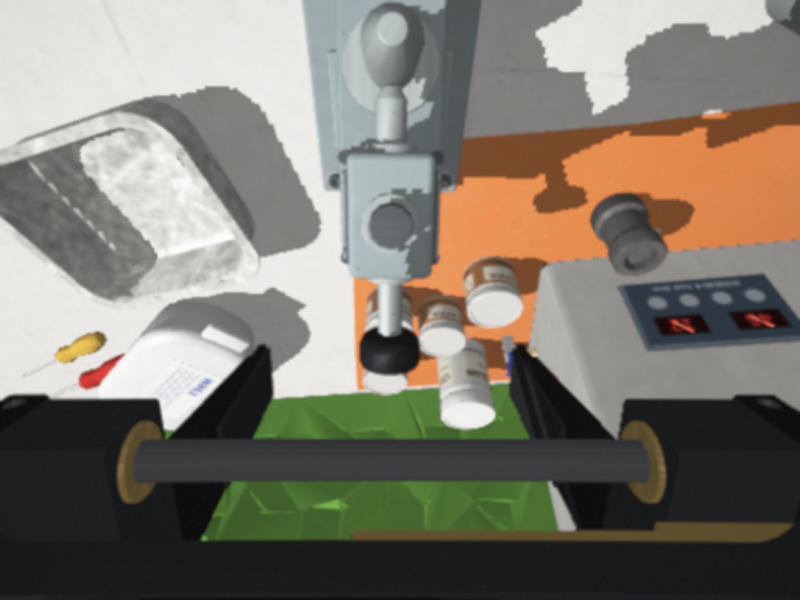

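The wrist view shows the arbor tip at (392,28), the button top at (391,224), the neck at (390,305) and the knob centre at (390,350). All of these are within about 2 mm of prediction. I'll refit with them included.

```bash
python3 - <<'E'
from h import *
o,d=pickle.load(open("s0.pkl","rb")); o1,c1=pickle.load(open("w1.pkl","rb")); d["w"]=wristcam(o1,c1)
S=lambda u,v:np.array([180+u/4.8,165+v/4.8]); T=lambda u,v:np.array([165+u/4.706,135+v/4.706]); W=lambda u,v:np.array([u,v])/1.5625
obs={"side":[S(517,380),S(598,216),S(694,74)],"top":[T(694,397),T(704,229),T(713,65)],"w":[W(392,28),W(391,224),W(390,350)]}
def pts(p):
    R=headR(p[2]); return np.array([p[0],p[1],75])+np.array([[0,0,78],[80,0,62],[p[3],0,30]])@R.T
def fit(ns):
    f=lambda p:np.concatenate([(proj(d[n],pts(p))-obs[n]).ravel() for n in ns])
    r=least_squares(f,[500,0,0,150]); print(ns,r.x.round(3),r.fun.round(1)); return r.x
fit(["w"]); x=fit(["side","top","w"]); setH([x[0],x[1],75],x[2])
E
python3 - <<'E'
from h import *
st(); go([hp(129,0,50),hp(129,0,13)],TH)
E
```

```text
['w'] [ 5.13347e+02 -4.95380e+01 -1.29000e-01  1.57818e+02] [ 0.  -0.9 -0.1  1.5  0.   0. ]
['side', 'top', 'w'] [ 5.13629e+02 -4.98040e+01 -1.29000e-01  1.57555e+02] [-2.  -0.7 -0.1  0.7 -1.3 -0.6 -0.1  0.9  0.4  1.2 -0.1 -0.2 -0.3 -0.3
 -0.4  1.8 -0.3 -0.1]
t2.70 tcp [569.  -56.6 238.6] head [130.1   0.4 113.8] err [-0.2  1.5 -0.5] rot err [-0.002 -0.001 -0.001] F [-0.3 -0.4  0.7] Fh [ 0.2 -0.5  0.7] gap 95.4 grip 0.0
turn [0.002, -0.0, 0.004] offset [0.17, 0.09, 6.41] rows>=1.0
turn [0.002, -0.0, 0.004] offset [0.17, 0.09, 10.11] rows>=0.6
```

Call:
{"fn": "jog_arm", "kwargs": {
  "commands": [
    {"turn": [0.002,0,0.004],"offset": [0.17,0.09,4],"gripper": 100},
    {"turn": [0.002,0,0.004],"offset": [0.17,0.09,7],"gripper": 100},
    {"turn": [0.002,0,0.004],"offset": [0.17,0.09,9],"gripper": 100},
    {"turn": [0.002,0,0.004],"offset": [0.17,0.09,10.11],"gripper": 100},
    {"turn": [0.002,0,0.004],"offset": [0.17,0.09,10.11],"gripper": 50},
    {"turn": [0.002,0,0.004],"offset": [0.17,0.09,10.11],"gripper": 0},
    {"turn": [0.002,0,0.004],"offset": [0.17,0.09,10.11],"gripper": 0},
    {"turn": [0.002,0,0.004],"offset": [0.17,0.09,10.11],"gripper": 0},
    {"turn": [0.002,0,0.004],"offset": [0.17,0.09,10.11],"gripper": 0},
    {"turn": [0.002,0,0.004],"offset": [0.17,0.09,10.11],"gripper": 0}
  ]
}}

```text
time: 3.95
tcp_pos: [618.0, -63.3, 150.1]
tcp_rot: [0.17, 2.613, -0.043]
contact_force: [0.1, -0.4, 0.2]
finger_gap: 40.4
grasp_force: 0.0
```

Run:
```python
from h import *
st(); p,R=cmd(); go([p+HR@[20,0,0],p+HR@[29,0,0]])
```

```text
t3.95 tcp [618.  -63.3 150.1] head [1.287e+02 1.000e-01 1.240e+01] err [ 0.   0.  -0.6] rot err [-0.001 -0.001  0.001] F [ 0.1 -0.4  0.2] Fh [ 0.2 -0.4  0.1] gap 40.4 grip 0.0
turn [0.0, 0.0, 0.0] offset [-2.0, 0.0, -0.0] rows>=0.3
turn [0.0, 0.0, 0.0] offset [-2.9, 0.0, -0.0] rows>=0.1
```

Call:
{"fn": "jog_arm", "kwargs": {
  "commands": [
    {"offset": [0,0,0],"gripper": 0},
    {"offset": [0,0,0],"gripper": 0},
    {"offset": [0,0,0],"gripper": 0},
    {"offset": [0,0,0],"gripper": 0},
    {"offset": [0,0,0],"gripper": 0},
    {"offset": [-0.6,0,0],"gripper": 0},
    {"offset": [-1.2,0,0],"gripper": 0},
    {"offset": [-1.9,0,0],"gripper": 0},
    {"offset": [-2.5,0,0],"gripper": 0},
    {"offset": [-2.9,0,0],"gripper": 0}
  ]
}}

```text
invalid input at $.commands[0]: expected keys turn, offset, gripper
```

Run:
```python
from h import *
st()
```

```text
t3.95 tcp [618.  -63.3 150.1] head [1.287e+02 1.000e-01 1.240e+01] err [-24.9   3.3 -15.1] rot err [-0.001 -0.001  0.001] F [ 0.1 -0.4  0.2] Fh [ 0.2 -0.4  0.1] gap 40.4 grip 0.0
```

Call:
{"fn": "jog_arm", "kwargs": {
  "commands": [
    {"turn": [0,0,0],"offset": [0,0,0],"gripper": 0},
    {"turn": [0,0,0],"offset": [0,0,0],"gripper": 0},
    {"turn": [0,0,0],"offset": [0,0,0],"gripper": 0},
    {"turn": [0,0,0],"offset": [0,0,0],"gripper": 0},
    {"turn": [0,0,0],"offset": [0,0,0],"gripper": 0},
    {"turn": [0,0,0],"offset": [-0.6,0,0],"gripper": 0},
    {"turn": [0,0,0],"offset": [-1.2,0,0],"gripper": 0},
    {"turn": [0,0,0],"offset": [-1.9,0,0],"gripper": 0},
    {"turn": [0,0,0],"offset": [-2.5,0,0],"gripper": 0},
    {"turn": [0,0,0],"offset": [-2.9,0,0],"gripper": 0}
  ]
}}

```text
time: 5.2
tcp_pos: [639.3, -66.0, 162.0]
tcp_rot: [0.169, 2.624, -0.042]
contact_force: [-19.0, 1.1, 7.4]
finger_gap: 12.5
grasp_force: 30.0
```

Run:
```python
from h import *
st()
```

```text
t5.20 tcp [639.3 -66.  162. ] head [1.532e+02 1.000e-01 1.200e+01] err [-3.6  0.5 -3.2] rot err [-0.001  0.011  0.   ] F [-19.    1.1   7.4] Fh [-12.7  -1.3  16. ] gap 12.5 grip 30.0
```

Call:
{"fn": "jog_arm", "kwargs": {
  "commands": [
    {"turn": [0,0,0],"offset": [0,0,0],"gripper": 0},
    {"turn": [0,0,0],"offset": [-0.2,0,0],"gripper": 0},
    {"turn": [0,0,0],"offset": [-0.4,0,0],"gripper": 0},
    {"turn": [0,0,0],"offset": [-0.4,0,0],"gripper": 0}
  ]
}}

```text
time: 5.7
tcp_pos: [642.7, -66.5, 164.0]
tcp_rot: [0.169, 2.624, -0.042]
contact_force: [-18.9, 0.9, 7.0]
finger_gap: 12.8
grasp_force: 30.0
```

Run:
```python
from h import *
p,R=cmd(); go([p+HR@[4,0,0]]); st()
```

```text
turn [0.0, 0.0, 0.0] offset [-0.4, 0.0, -0.0] rows>=0.1
t5.70 tcp [642.7 -66.5 164. ] head [1.572e+02 1.000e-01 1.200e+01] err [-3.7  0.5 -3.2] rot err [-0.001  0.01   0.   ] F [-18.9   0.9   7. ] Fh [-12.8  -1.5  15.5] gap 12.8 grip 30.0
```

Call:
{"fn": "jog_arm", "kwargs": {
  "commands": [
    {"turn": [0,0,0],"offset": [0.3,0,0],"gripper": 0},
    {"turn": [0,0,0],"offset": [0.6,0,0],"gripper": 0},
    {"turn": [0,0,0],"offset": [0.9,0,0],"gripper": 0},
    {"turn": [0,0,0],"offset": [0.9,0,0],"gripper": 0}
  ]
}}

```text
time: 6.2
tcp_pos: [638.0, -65.9, 161.5]
tcp_rot: [0.17, 2.615, -0.043]
contact_force: [-4.6, 0.3, 2.5]
finger_gap: 13.0
grasp_force: 30.0
```

Run:
```python
from h import *
p,R=cmd(); go([p-HR@[9,0,0]]); st()
```

```text
turn [0.0, 0.0, 0.0] offset [0.9, -0.0, 0.0] rows>=0.1
t6.20 tcp [638.  -65.9 161.5] head [151.8   0.   12.2] err [-0.7  0.1 -1.3] rot err [-0.001  0.001  0.001] F [-4.6  0.3  2.5] Fh [-2.7 -0.3  4.5] gap 13.0 grip 30.0
```

Run:
```python
from h import *
p,R=cmd(); go([p+HR@[0,0,60],p+HR@[0,0,120]])
TD=Rn.from_euler("z",H["yaw"]).as_matrix()@np.diag([-1,1,-1.])
go([[527,204,190]],TD)
```

```text
turn [0.0, 0.0, 0.0] offset [0.0, -0.0, -6.0] rows>=1.0
turn [0.0, 0.0, 0.0] offset [0.0, -0.0, -12.0] rows>=1.0
turn [0.0, 0.523, -0.0] offset [11.24, 25.34, 2.37] rows>=4.5
```

Call:
{"fn": "jog_arm", "kwargs": {
  "commands": [
    {"turn": [0,0,0],"offset": [0,0,0],"gripper": 100},
    {"turn": [0,0,0],"offset": [0,0,0],"gripper": 100},
    {"turn": [0,0,0],"offset": [0,0,0],"gripper": 100},
    {"turn": [0,0,0],"offset": [0,0,0],"gripper": 100},
    {"turn": [0,0,0],"offset": [0,0,0],"gripper": 100},
    {"turn": [0,0,0],"offset": [0,0,0],"gripper": 100},
    {"turn": [0,0,0],"offset": [0,0,-4],"gripper": 100},
    {"turn": [0,0,0],"offset": [0,0,-8],"gripper": 100},
    {"turn": [0,0,0],"offset": [0,0,-12],"gripper": 100},
    {"turn": [0,0,0],"offset": [0,0,-12],"gripper": 100}
  ]
}}

```text
time: 7.45
tcp_pos: [580.2, -58.6, 270.9]
tcp_rot: [0.169, 2.605, -0.045]
contact_force: [-0.3, 0.2, 1.1]
finger_gap: 94.4
grasp_force: 0.0
```

Call:
{"fn": "jog_arm", "kwargs": {
  "commands": [
    {"turn": [0,0.523,0],"offset": [11.24,25.34,2.37],"gripper": 100},
    {"turn": [0,0.523,0],"offset": [11.24,25.34,2.37],"gripper": 100},
    {"turn": [0,0.523,0],"offset": [11.24,25.34,2.37],"gripper": 100},
    {"turn": [0,0.523,0],"offset": [11.24,25.34,2.37],"gripper": 100},
    {"turn": [0,0.523,0],"offset": [11.24,25.34,2.37],"gripper": 100},
    {"turn": [0,0.523,0],"offset": [11.24,25.34,2.37],"gripper": 100},
    {"turn": [0,0.523,0],"offset": [11.24,25.34,2.37],"gripper": 100},
    {"turn": [0,0.523,0],"offset": [11.24,25.34,2.37],"gripper": 100}
  ]
}}

```text
time: 8.45
tcp_pos: [527.6, 203.0, 189.8]
tcp_rot: [0.205, 3.133, 0.002]
contact_force: [0.1, -0.1, -0.2]
finger_gap: 95.2
grasp_force: 0.0
```

Run:
```python
from h import *
o=st(); c=arm.capture("wrist"); pickle.dump((o,c),open("w2.pkl","wb"))
t=arm.capture("top")["frame"][135:245,165:335]
w=wristcam(o,c)
for z in (100,0): print(z,proj(w,[527,204,z])[0]*1.5625)
a=cv2.resize(c["frame"],(800,600)); a[440:,:300]=cv2.resize(t[0:60,110:170],(300,160*300//160))[:160] if 0 else cv2.resize(t[5:65,115:170],(300,160))
cv2.imwrite("pics/w2.png",a[:,:,::-1])
```

```text
t8.45 tcp [527.6 203.  189.8] head [ 41.2 252.5 108.8] err [ 0.6 -1.  -0.2] rot err [-0.002 -0.001  0.002] F [ 0.1 -0.1 -0.2] Fh [ 0.  -0.1 -0.2] gap 95.2 grip 0.0
100 [392.64762386 300.98961257]
0 [391.84988778 261.64986156]
```

View pics/w2.png

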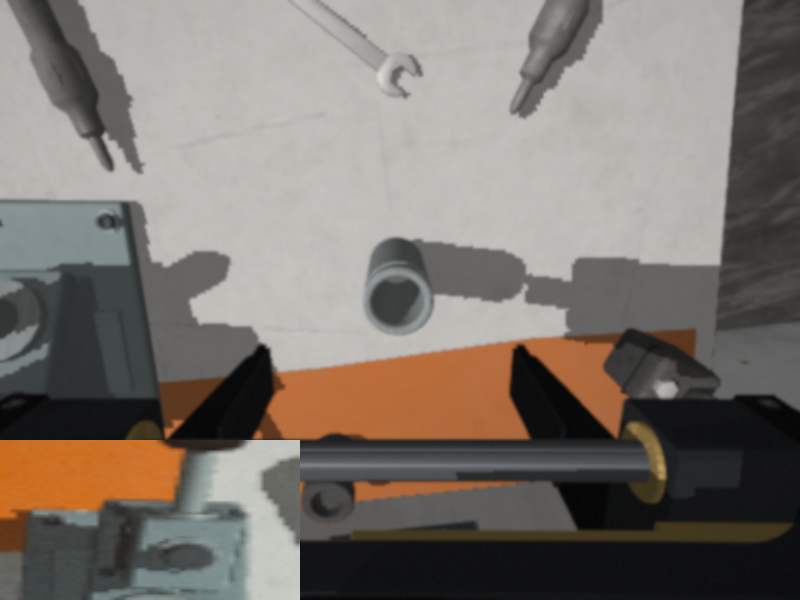

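The sleeve's top rim is centred at (398,300), which puts the sleeve at about y 206.5. The inset shows the knob still drawn back.

Run:
```python
from h import *
go([[527,207,58]])
```

```text
turn [0.0, 0.0, 0.0] offset [0.05, 0.29, 13.2] rows>=2.1
```

Call:
{"fn": "jog_arm", "kwargs": {
  "commands": [
    {"turn": [0,0,0],"offset": [0.05,0.29,5],"gripper": 100},
    {"turn": [0,0,0],"offset": [0.05,0.29,10],"gripper": 100},
    {"turn": [0,0,0],"offset": [0.05,0.29,13.2],"gripper": 100},
    {"turn": [0,0,0],"offset": [0.05,0.29,13.2],"gripper": 0},
    {"turn": [0,0,0],"offset": [0.05,0.29,13.2],"gripper": 0},
    {"turn": [0,0,0],"offset": [0.05,0.29,13.2],"gripper": 0},
    {"turn": [0,0,0],"offset": [0.05,0.29,13.2],"gripper": 0},
    {"turn": [0,0,0],"offset": [0.05,0.29,13.2],"gripper": 0},
    {"turn": [0,0,0],"offset": [0.05,0.29,13.2],"gripper": 0},
    {"turn": [0,0,0],"offset": [0.05,0.29,13.2],"gripper": 0}
  ]
}}

```text
time: 9.8
tcp_pos: [527.2, 207.2, 57.9]
tcp_rot: [0.202, 3.134, 0.002]
contact_force: [-0.4, -0.8, 3.4]
finger_gap: 41.8
grasp_force: 30.0
```

Call:
{"fn": "jog_arm", "kwargs": {
  "commands": [
    {"turn": [0,0,0],"offset": [0,0,0],"gripper": 0},
    {"turn": [0,0,0],"offset": [0,0,0],"gripper": 0},
    {"turn": [0,0,0],"offset": [0,0,0],"gripper": 0}
  ]
}}

```text
time: 10.18
tcp_pos: [527.2, 207.2, 57.9]
tcp_rot: [0.203, 3.134, 0.002]
contact_force: [-1.3, -1.7, 4.6]
finger_gap: 42.2
grasp_force: 30.0
```

Run:
```python
from h import *
st()
p,R=cmd(); go([p+[0,0,60],p+[-40,0,190]]); go([hp(0,0,180)],TH)
```

```text
t10.18 tcp [527.2 207.2  57.9] head [-25.5 256.6  -5. ] err [ 0.3  0.2 -0.1] rot err [-0.001 -0.001 -0.   ] F [-1.3 -1.7  4.6] Fh [ 1.4 -1.9  4.5] gap 42.2 grip 30.0
turn [0.0, 0.0, 0.0] offset [-0.0, 0.0, -6.0] rows>=1.0
turn [0.0, 0.0, 0.0] offset [3.96, -0.51, -19.0] rows>=2.2
turn [0.0, -0.523, -0.0] offset [3.04, -25.13, 1.7] rows>=4.1
```

Call:
{"fn": "jog_arm", "kwargs": {
  "commands": [
    {"turn": [0,0,0],"offset": [0,0,-3],"gripper": 0},
    {"turn": [0,0,0],"offset": [0,0,-6],"gripper": 0},
    {"turn": [0,0,0],"offset": [2,-0.25,-11],"gripper": 0},
    {"turn": [0,0,0],"offset": [3,-0.4,-16],"gripper": 0},
    {"turn": [0,0,0],"offset": [3.96,-0.51,-19],"gripper": 0},
    {"turn": [0,0,0],"offset": [3.96,-0.51,-19],"gripper": 0}
  ]
}}

```text
time: 10.92
tcp_pos: [487.5, 207.5, 249.0]
tcp_rot: [0.202, 3.13, 0.005]
contact_force: [0.1, 0.2, -4.8]
finger_gap: 42.3
grasp_force: 30.0
```

Call:
{"fn": "jog_arm", "kwargs": {
  "commands": [
    {"turn": [0,-0.12,0],"offset": [1,-5,0.3],"gripper": 0},
    {"turn": [0,-0.25,0],"offset": [1.5,-10,0.7],"gripper": 0},
    {"turn": [0,-0.38,0],"offset": [2,-15,1],"gripper": 0},
    {"turn": [0,-0.523,0],"offset": [2.5,-20,1.4],"gripper": 0},
    {"turn": [0,-0.523,0],"offset": [3.04,-25.13,1.7],"gripper": 0},
    {"turn": [0,-0.523,0],"offset": [3.04,-25.13,1.7],"gripper": 0},
    {"turn": [0,-0.523,0],"offset": [3.04,-25.13,1.7],"gripper": 0}
  ]
}}

```text
time: 11.8
tcp_pos: [423.6, -38.5, 227.2]
tcp_rot: [0.173, 2.617, -0.042]
contact_force: [0.7, 0.9, -3.6]
finger_gap: 42.0
grasp_force: 30.0
```

Run:
```python
from h import *
o=st(); s=arm.capture("side"); t=arm.capture("top"); c=arm.capture("wrist"); pickle.dump((o,s,t,c),open("w3.pkl","wb"))
tip=hp(0,0,78); bot=hp(0,0,122)
for n,k in(("s",s),("t",t)): print(n,proj(k,[tip,bot,hp(0,0,222)]).round(1))
S=cv2.resize(s["frame"][165:290,240:340],(400,500),interpolation=cv2.INTER_CUBIC); T=cv2.resize(t["frame"][130:255,260:360],(400,500),interpolation=cv2.INTER_CUBIC)
cv2.imwrite("pics/st3.png",np.hstack([S,T])[:,:,::-1])
```

```text
t11.80 tcp [423.6 -38.5 227.2] head [ -2.5  -0.3 177.2] err [-0.8 -0.2 -3.8] rot err [-0.001  0.004  0.003] F [ 0.7  0.9 -3.6] Fh [-1.3  1.  -3.4] gap 42.0 grip 30.0
s [[285.7 243.5]
 [281.4 245.3]
 [269.9 250.4]]
t [[312.4 220.3]
 [315.1 227.8]
 [322.5 248.5]]
```

View pics/st3.png

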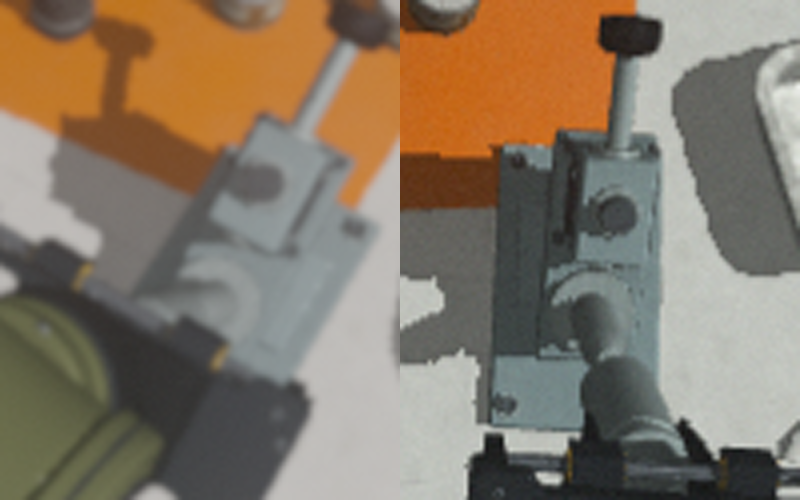

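Side and top views show the striker drawn back clear of the arbor, and the knob out. In the top view the sleeve's lower end at about (612,378) lines up with the arbor tip at (602,358). I'll advance and watch the force.

Run:
```python
from h import *
p,R=cmd(); go([hp(2.5,0.3,150+3),hp(2.5,0.3,120+3)],TH)
```

```text
turn [-0.0, -0.0, -0.0] offset [-0.25, 0.03, 2.7] rows>=0.4
turn [-0.0, -0.0, -0.0] offset [-0.25, 0.03, 5.7] rows>=0.5
```

Call:
{"fn": "jog_arm", "kwargs": {
  "commands": [
    {"turn": [0,0,0],"offset": [-0.25,0.03,1.5],"gripper": 0},
    {"turn": [0,0,0],"offset": [-0.25,0.03,2.7],"gripper": 0},
    {"turn": [0,0,0],"offset": [-0.25,0.03,3.7],"gripper": 0},
    {"turn": [0,0,0],"offset": [-0.25,0.03,4.7],"gripper": 0},
    {"turn": [0,0,0],"offset": [-0.25,0.03,5.7],"gripper": 0},
    {"turn": [0,0,0],"offset": [-0.25,0.03,5.7],"gripper": 0}
  ]
}}

```text
time: 12.7
tcp_pos: [454.5, -41.8, 180.6]
tcp_rot: [0.17, 2.615, -0.043]
contact_force: [0.3, -0.4, -3.9]
finger_gap: 42.5
grasp_force: 30.0
```

Run:
```python
from h import *
st(); p,R=cmd(); go([p-HR@[0,0,20]])
```

```text
t12.70 tcp [454.5 -41.8 180.6] head [  1.1   0.4 121.3] err [-0.4  0.1 -2.2] rot err [-0.002  0.002  0.001] F [ 0.3 -0.4 -3.9] Fh [-1.6 -0.3 -3.5] gap 42.5 grip 30.0
turn [0.0, 0.0, 0.0] offset [-0.0, 0.0, 2.0] rows>=0.3
```

Call:
{"fn": "jog_arm", "kwargs": {
  "commands": [
    {"turn": [0,0,0],"offset": [0,0,0.5],"gripper": 0},
    {"turn": [0,0,0],"offset": [0,0,1.0],"gripper": 0},
    {"turn": [0,0,0],"offset": [0,0,1.5],"gripper": 0},
    {"turn": [0,0,0],"offset": [0,0,2.0],"gripper": 0},
    {"turn": [0,0,0],"offset": [0,0,2.0],"gripper": 0}
  ]
}}

```text
time: 13.32
tcp_pos: [464.5, -43.0, 163.5]
tcp_rot: [0.17, 2.614, -0.043]
contact_force: [-1.8, 0.6, -6.8]
finger_gap: 42.3
grasp_force: 30.0
```

Run:
```python
from h import *
st(); p,R=cmd(); go([p-HR@[0,0,30]])
```

```text
t13.32 tcp [464.5 -43.  163.5] head [  1.3   0.4 101.5] err [-0.3  0.1 -1.9] rot err [-0.001  0.001  0.001] F [-1.8  0.6 -6.8] Fh [-5.1  0.4 -5. ] gap 42.3 grip 30.0
turn [0.0, 0.0, 0.0] offset [-0.0, 0.0, 3.0] rows>=0.5
```

Call:
{"fn": "jog_arm", "kwargs": {
  "commands": [
    {"turn": [0,0,0],"offset": [0.1,0,0.5],"gripper": 0},
    {"turn": [0,0,0],"offset": [0.1,0,1.2],"gripper": 0},
    {"turn": [0,0,0],"offset": [0.1,0,1.8],"gripper": 0},
    {"turn": [0,0,0],"offset": [0.1,0,2.4],"gripper": 0},
    {"turn": [0,0,0],"offset": [0.1,0,3.0],"gripper": 0},
    {"turn": [0,0,0],"offset": [0.1,0,3.0],"gripper": 0}
  ]
}}

```text
time: 14.08
tcp_pos: [478.9, -44.9, 137.5]
tcp_rot: [0.17, 2.613, -0.043]
contact_force: [0.2, 0.6, -5.8]
finger_gap: 42.4
grasp_force: 30.0
```

Run:
```python
from h import *
p,R=cmd(); go([p-HR@[1,0,0]]); st(); p,R=cmd(); go([p-HR@[0,0,12]])
```

```text
turn [0.0, 0.0, 0.0] offset [0.1, -0.0, 0.0] rows>=0.0
t14.07 tcp [478.9 -44.9 137.5] head [ 0.9  0.4 71.7] err [ 0.1  0.1 -1.5] rot err [-0.001 -0.     0.001] F [ 0.2  0.6 -5.8] Fh [-2.8  0.6 -5. ] gap 42.4 grip 30.0
turn [0.0, 0.0, 0.0] offset [-0.0, 0.0, 1.2] rows>=0.2
```

Call:
{"fn": "jog_arm", "kwargs": {
  "commands": [
    {"turn": [0,0,0],"offset": [0,0,0.4],"gripper": 0},
    {"turn": [0,0,0],"offset": [0,0,0.8],"gripper": 0},
    {"turn": [0,0,0],"offset": [0,0,1.2],"gripper": 0},
    {"turn": [0,0,0],"offset": [0,0,1.2],"gripper": 0}
  ]
}}

```text
time: 14.58
tcp_pos: [484.7, -45.6, 127.2]
tcp_rot: [0.17, 2.613, -0.043]
contact_force: [-1.2, -0.2, -7.0]
finger_gap: 42.2
grasp_force: 30.0
```

Run:
```python
from h import *
st(); p,R=cmd(); go([p-HR@[0,0,4]])
```

```text
t14.57 tcp [484.7 -45.6 127.2] head [ 0.8  0.4 59.8] err [ 0.   0.1 -1.4] rot err [-0.001 -0.     0.001] F [-1.2 -0.2 -7. ] Fh [-4.5 -0.4 -5.5] gap 42.2 grip 30.0
turn [0.0, 0.0, 0.0] offset [-0.0, 0.0, 0.4] rows>=0.1
```

Call:
{"fn": "jog_arm", "kwargs": {
  "commands": [
    {"turn": [0,0,0],"offset": [0,0,0.2],"gripper": 0},
    {"turn": [0,0,0],"offset": [0,0,0.4],"gripper": 0},
    {"turn": [0,0,0],"offset": [0,0,0.4],"gripper": 0}
  ]
}}

```text
time: 14.95
tcp_pos: [486.1, -45.8, 125.4]
tcp_rot: [0.169, 2.616, -0.043]
contact_force: [-22.5, 3.5, 10.3]
finger_gap: 42.1
grasp_force: 30.0
```

Run:
```python
from h import *
st()
```

```text
t14.95 tcp [486.1 -45.8 125.4] head [ 1.1  0.5 57.6] err [-0.6  0.3  0.3] rot err [-0.001  0.003 -0.   ] F [-22.5   3.5  10.3] Fh [-14.5   0.5  20.3] gap 42.1 grip 30.0
```

Call:
{"fn": "jog_arm", "kwargs": {
  "commands": [
    {"turn": [0,0,0],"offset": [0,0,-0.1],"gripper": 100},
    {"turn": [0,0,0],"offset": [0,0,-0.1],"gripper": 100},
    {"turn": [0,0,0],"offset": [0,0,-0.1],"gripper": 100},
    {"turn": [0,0,0],"offset": [0,0,-0.1],"gripper": 100},
    {"turn": [0,0,0],"offset": [0,0,-0.1],"gripper": 100},
    {"turn": [0,0,0],"offset": [0,0,-0.1],"gripper": 100},
    {"turn": [0,0,0],"offset": [0,0,-3],"gripper": 100},
    {"turn": [0,0,0],"offset": [0,0,-6],"gripper": 100},
    {"turn": [0,0,0],"offset": [0,0,-11],"gripper": 100},
    {"turn": [0,0,0],"offset": [0,0,-11],"gripper": 0}
  ]
}}

```text
time: 16.2
tcp_pos: [433.4, -39.4, 225.4]
tcp_rot: [0.169, 2.603, -0.046]
contact_force: [-0.2, 0.2, -0.1]
finger_gap: 89.5
grasp_force: 0.0
```

Run:
```python
from h import *
p,R=cmd(); go([p+HR@[0,0,110]]); o=st(); go([hp(79,-0.3,150)],TH)
s=arm.capture("side"); t=arm.capture("top"); c=arm.capture("wrist"); pickle.dump((o,s,t,c),open("w4.pkl","wb"))
k=wristcam(o,c); 
for n,q in(("t",t),("w",k)): print(n,proj(q,[hp(0,0,100),hp(0,0,80)]).round(1))
T=cv2.resize(t["frame"][130:255,260:360],(300,375),interpolation=cv2.INTER_CUBIC)
W=cv2.resize(c["frame"],(500,375)); cv2.imwrite("pics/w4.png",np.hstack([W,T])[:,:,::-1])
```

```text
turn [0.0, 0.0, 0.0] offset [0.0, -0.0, -11.0] rows>=1.8
t16.20 tcp [433.4 -39.4 225.4] head [  5.2   0.  170.7] err [ 1.3 -0.4  5. ] rot err [-0.    -0.011  0.   ] F [-0.2  0.2 -0.1] Fh [-0.2  0.1  0. ] gap 89.5 grip 0.0
turn [-0.0, -0.0, -0.0] offset [-7.75, -0.06, 1.7] rows>=1.3
t [[313.7 224. ]
 [312.5 220.6]]
w [[250.5 193.9]
 [250.5 186.8]]
```

View pics/w4.png

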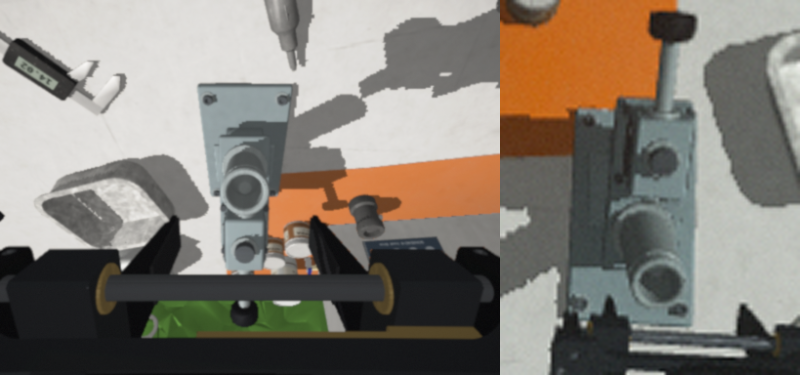

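The wrist view shows the sleeve on the arbor with its top at (244,191), as predicted for home. The knob is still drawn and the button, at (244,248), is clear. Next I'll shut the fingers over the button.

Call:
{"fn": "jog_arm", "kwargs": {
  "commands": [
    {"turn": [0,0,0],"offset": [-4,-0.06,0.5],"gripper": 0},
    {"turn": [0,0,0],"offset": [-7.75,-0.06,1.7],"gripper": 0},
    {"turn": [0,0,0],"offset": [-7.75,-0.06,1.7],"gripper": 0},
    {"turn": [0,0,0],"offset": [-7.75,-0.06,1.7],"gripper": 0},
    {"turn": [0,0,0],"offset": [-7.75,-0.06,1.7],"gripper": 0},
    {"turn": [0,0,0],"offset": [-7.75,-0.06,1.7],"gripper": 0},
    {"turn": [0,0,0],"offset": [-7.75,-0.06,1.7],"gripper": 0},
    {"turn": [0,0,0],"offset": [-7.75,-0.06,1.7],"gripper": 0},
    {"turn": [0,0,0],"offset": [-7.75,-0.06,1.7],"gripper": 0},
    {"turn": [0,0,0],"offset": [-7.75,-0.06,1.7],"gripper": 0}
  ]
}}

```text
time: 17.6
tcp_pos: [507.1, -49.3, 243.7]
tcp_rot: [0.17, 2.613, -0.043]
contact_force: [0.6, 0.1, 0.2]
finger_gap: 0.4
grasp_force: 0.0
```

Run:
```python
from h import *
o=st(); go([hp(80,-0.3,90),hp(80,-.3,68)],TH)
```

```text
t17.60 tcp [507.1 -49.3 243.7] head [ 78.6  -0.4 149.4] err [-0.  -0.  -0.7] rot err [-0.001 -0.     0.001] F [0.6 0.1 0.2] Fh [ 0.6  0.1 -0.1] gap 0.4 grip 0.0
turn [-0.0, -0.0, -0.0] offset [-0.1, 0.01, 6.0] rows>=1.0
turn [-0.0, -0.0, -0.0] offset [-0.1, 0.01, 8.2] rows>=0.4
```

Call:
{"fn": "jog_arm", "kwargs": {
  "commands": [
    {"turn": [0,0,0],"offset": [-0.1,0,3],"gripper": 0},
    {"turn": [0,0,0],"offset": [-0.1,0,6],"gripper": 0},
    {"turn": [0,0,0],"offset": [-0.1,0,7.4],"gripper": 0},
    {"turn": [0,0,0],"offset": [-0.1,0.01,8.2],"gripper": 0},
    {"turn": [0,0,0],"offset": [-0.1,0.01,8.2],"gripper": 0}
  ]
}}

```text
time: 18.23
tcp_pos: [548.7, -54.5, 173.2]
tcp_rot: [0.17, 2.613, -0.043]
contact_force: [0.1, -0.5, -0.4]
finger_gap: 0.6
grasp_force: 0.0
```

Run:
```python
from h import *
o=st(); p,R=cmd(); go([p-HR@[0,0,11.5]])
```

```text
t18.23 tcp [548.7 -54.5 173.2] head [79.7 -0.2 67.3] err [ 0.1  0.1 -0.7] rot err [-0.001 -0.     0.001] F [ 0.1 -0.5 -0.4] Fh [-0.1 -0.5 -0.5] gap 0.6 grip 0.0
turn [0.0, 0.0, 0.0] offset [-0.0, 0.0, 1.15] rows>=0.2
```

Call:
{"fn": "jog_arm", "kwargs": {
  "commands": [
    {"turn": [0,0,0],"offset": [0,0,0.4],"gripper": 0},
    {"turn": [0,0,0],"offset": [0,0,0.7],"gripper": 0},
    {"turn": [0,0,0],"offset": [0,0,0.9],"gripper": 0},
    {"turn": [0,0,0],"offset": [0,0,1.15],"gripper": 0},
    {"turn": [0,0,0],"offset": [0,0,1.15],"gripper": 0}
  ]
}}

```text
time: 18.85
tcp_pos: [554.9, -55.4, 164.0]
tcp_rot: [0.17, 2.611, -0.044]
contact_force: [-0.5, -0.2, 2.1]
finger_gap: 0.3
grasp_force: 1.3
```

Run:
```python
from h import *
o=st()
t=arm.capture("top"); cv2.imwrite("pics/w5.png",cv2.resize(t["frame"][130:255,260:360],(480,600),interpolation=cv2.INTER_CUBIC)[:,:,::-1])
```

```text
t18.85 tcp [554.9 -55.4 164. ] head [80.6 -0.2 56.2] err [ 0.6 -0.1  0.1] rot err [-0.001 -0.002  0.001] F [-0.5 -0.2  2.1] Fh [ 0.7 -0.3  2. ] gap 0.3 grip 1.3
```

Call:
{"fn": "jog_arm", "kwargs": {
  "commands": [
    {"turn": [0,0,0],"offset": [0,0,0.1],"gripper": 0},
    {"turn": [0,0,0],"offset": [0,0,0.2],"gripper": 0},
    {"turn": [0,0,0],"offset": [0,0,0.2],"gripper": 0}
  ]
}}

```text
time: 19.27
tcp_pos: [555.6, -55.5, 162.8]
tcp_rot: [0.169, 2.612, -0.044]
contact_force: [-6.4, 1.0, 9.4]
finger_gap: 0.3
grasp_force: 5.5
```

Run:
```python
from h import *
p,R=cmd(); go([p-HR@[0,0,2]]); o=st()
t=arm.capture("side"); cv2.imwrite("pics/w5.png",cv2.resize(t["frame"][165:290,240:340],(480,600),interpolation=cv2.INTER_CUBIC)[:,:,::-1])
```

```text
turn [0.0, 0.0, 0.0] offset [-0.0, 0.0, 0.2] rows>=0.0
t19.27 tcp [555.6 -55.5 162.8] head [80.6 -0.3 54.8] err [ 0.3 -0.1  0.5] rot err [-0.001 -0.001  0.001] F [-6.4  1.   9.4] Fh [-0.9  0.2 11.4] gap 0.3 grip 5.5
```

Call:
{"fn": "jog_arm", "kwargs": {
  "commands": [
    {"turn": [0,0,0],"offset": [0,0,-3],"gripper": 0},
    {"turn": [0,0,0],"offset": [0,0,-8],"gripper": 0},
    {"turn": [0,0,0],"offset": [0,0,-13],"gripper": 0},
    {"turn": [0,0,0],"offset": [4,0,-17],"gripper": 0},
    {"turn": [0,0,0],"offset": [8,0,-20],"gripper": 0},
    {"turn": [0,0,0],"offset": [8,0,-20],"gripper": 0},
    {"turn": [0,0,0],"offset": [8,0,-20],"gripper": 0}
  ]
}}

```text
time: 20.2
tcp_pos: [387.4, -33.8, 293.9]
tcp_rot: [0.17, 2.613, -0.043]
contact_force: [0.8, 0.0, -0.7]
finger_gap: 0.5
grasp_force: 0.0
```

Run:
```python
from h import *
o=st(); t=arm.capture("top"); c=arm.capture("wrist"); k=wristcam(o,c)
for n,q in(("t",t),("w",k)): print(n,proj(q,[hp(0,0,100),hp(157.5+4.5,0,30),hp(157.5+23.5,0,30)]).round(1))
T=cv2.resize(t["frame"][130:255,260:360],(300,375),interpolation=cv2.INTER_CUBIC)
W=cv2.resize(c["frame"],(500,375)); cv2.imwrite("pics/w6.png",np.hstack([W,T])[:,:,::-1])
```

```text
t20.20 tcp [387.4 -33.8 293.9] head [ -0.8  -0.4 253.2] err [-168.    21.7  131.7] rot err [-0.001  0.     0.001] F [ 0.8  0.  -0.7] Fh [ 0.3  0.1 -1. ] gap 0.5 grip 0.0
t [[313.7 224. ]
 [316.7 146.7]
 [317.5 138.4]]
w [[250.6 176.5]
 [250.6 269.3]
 [250.6 280.3]]
```

View pics/w6.png

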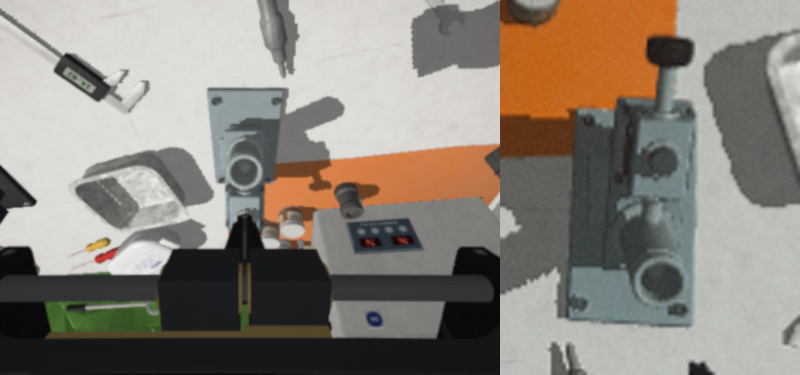

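The knob has moved from row 25 to row 51 in the top crop, image row about 147. That matches the predicted 146.7 for the striker resting on the sleeve. The sleeve top at (658,281) hasn't moved, so it is still home, and the arm is clear.

```bash
python3 -c "
from station import arm
print(arm.close_job())"
```

```text
the job is handed in; nothing more can be done
None
```

I drew the striker until it caught, pushed the sleeve fully home, and fired the stamp. The last camera views show it resting on the seated sleeve, and I handed the job in at about 20 s with the arm clear.

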